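Turn the cake stand so the berry slice faces the plate

TASK

Spin the blue cake stand by pushing its rim with a fingertip until the slice with the red topping points straight at the green dessert plate, and leave it standing still there. Turn it gently, without touching the cake, and do not pick up or shift the plate, mug or jar.

Things in the scene. Friction and masses are not known exactly. Their poses are not given: they have to be found in the camera images.
- platter: Blue revolving top of the cake stand: disc 244 mm across, 15 mm thick, its rim carrying six round lobes (upright cylinders 50 mm across, 30 mm tall, centred 140 mm from the axis, every 60 degrees, reaching out to 165 mm). Origin: on the upright turning axis at the underside of disc and lobes, 45 mm above the table; lobe tops at 75 mm. Its -x axis points to the middle of the red slice.
- stand_base: Grey foot of the stand, fixed to the table, 170 mm across, origin under its centre, -x towards the plate. The platter turns on it either way without stops; a light drag (about 2 N at the lobes) stops it soon after it is let go. Between lobes, outside the disc, is a free gap of about 90 mm, open down to the table, where a fingertip fits to push a lobe's side.
- cake_center (a point): Centre of the cheesecake, half-way up it: on the turning axis, 79 mm above the table. The cake is fixed on the platter and turns with it: 170 mm across, 38 mm tall (top 98 mm above the table, berries up to about 117 mm), cut in eight slices: one red-topped with three berries, six golden, one missing. Not to be touched.
- slice_mark (a point): Point on the platter's rim straight out from the middle of the red-topped slice: 140 mm from the axis, on the axis of the lobe there, 60 mm above the table. It turns with the platter; the other five lobes lie at 60 degree steps from it.
- front_mark (a point): Fixed point in space 140 mm from the turning axis, 60 mm above the table, exactly on the line from the axis to the centre of the dessert plate: slice_mark must come here.
- dessert_plate: Loose green dessert plate, 140 mm across, 18 mm tall, lying on the table, its centre 250 to 265 mm from the stand's axis. Origin: centre of its underside. To be left alone.
- coffee_mug: Loose blue mug, 80 mm across, 85 mm tall, with a handle. Origin: centre of its underside. To be left alone.
- jam_jar: Loose amber jar with a red cap, 68 mm across, 95 mm tall. Origin: centre of its underside. To be left alone.

How it is judged:
By the outcome, as a careful person would: the job done as asked, in the order asked, and still so for the second after the job is handed in, with the robot touching nothing.
It also fails if it takes over 48 s, if anything falls off the work surface, if the arm or the gripper's body presses on something with over 40 N, if the wrist force passes 120 N, or if a joint passes its speed limit or range.

ROBOT

A 6-joint arm with a two-finger parallel gripper is mounted at the origin on the work surface. World frame = base frame: x ahead of the robot, y to its left, z up, the work surface at z = 0. Lengths are in mm, angles in rad, forces in N, time in s.
With the tool pointing down it reaches from about 325 to 775 mm from the base axis. Payload 9.3 kg.
Tool frame: the origin (TCP) lies on the centre line of the jaws, within the pads' length; the fingertips stand 22 mm ahead of it and the grasp point (between the pads) lies 3 mm ahead of it; z points along the fingers, y is the direction in which the jaws open and shut (so a half turn about z gives the same grasp; the last joint's range is limited). The gripper opens to 85 mm and grips with 20 to 120 N. Pads are 22 mm wide; open, the fingers measure 114 mm over their backs; the gripper's body (76 mm by 85 mm) begins 54 mm behind the grasp point. The pads swing forward as they close: fully open they stand 13 mm farther back than shut.
Start: joints at [1.098, 0.259, 0.021, 1.334, 0, 1.418], TCP at [172.908, 522.111, 253.279] pointing down, gripper open.
Joint ranges: [-3.04, 3.04], [-0.91, 1.82], [-1.04, 1.36], [-1.92, 1.95], [-1.52, 1.45], [-3.14, 3.14]. Speed limits (rad/s): [2.22, 2.22, 2.79, 3.14, 3.14, 3.14].

INTERFACE

Orientations are given as a unit quaternion [w, x, y, z].
In Python, from cell import r gives the robot as it stands.
- The arm moves only by the tool drive_tool, never from a script. Its argument "moves" is a list of rows, each an object of numbers: "tx", "ty", "tz": the shift along the tool's x, y, z in mm; "wx", "wy", "wz": the turn, a rotation vector about the tool's x, y, z in rad. A call has exactly 8 rows; each row is the pose to reach, as a shift and turn from the pose commanded when the call began, along the tool's axes at that moment; what a row does not reach only later rows make up. A row lasts 1/8 s, in which the tool goes at most 62.5 mm and 10.7 degrees, less where a joint would pass 70% of its speed; a pose out of reach is approached as far as the arm can. A call with a gripper value outside its range is refused whole. "jaw" is the finger opening in mm, from 0 to 85.4, set as the call begins (left out, the last holds). The fingers move at their own pace and stop on an object; "newtons" is the grip in N (left out, the last holds). Time passes only in rows, so rows that repeat a pose let the fingers close, or fill a call up. It gives the time, the measured TCP pose, the force and the opening at its end, in the units of the state.
- r.read_state(): the state, without advancing time (a new reading comes with each control period).
- r.get_image(name): name is "scene" or "top" or "wrist"; returns the picture (420x560x3 uint8, red, green, blue); there is no depth.
- r.camera_params(name): a dict with "camera_matrix" (3x3 intrinsics, pixels), "k1" (the pictures are not rectified: a ray, as slopes to the right and down, at radius r is drawn at 1 + k1 r^2 times it, then the intrinsics apply), "position" and "attitude" of the camera in the world; the wrist camera has in their place "mount" (4x4, takes a point from camera to tool coordinates, whose origin is the TCP and whose axes are the flange's). Camera axes: x right, y down, z forward; pixel columns grow to the right and rows downward; lengths in mm; the calibration is good to about 2 mm. A picture is of the moment at which its call begins: read the wrist's pose just before it. camera_params takes no time and is no camera call.
- r.sign_off(): hands the job in, once; it reports no verdict.
The state is a dict: "time_s": time; "joints": joint angles; "dq": joint speeds; "joint_efforts": joint torques, N m; "eef_pos": TCP position; "eef_rot": TCP orientation; "contact_force": force on the tool from outside, world axes, zero at the start; "wrist_torque": the same for the moment, N m; "gripper_width": opening from 0.0 (shut) to 1.0 (fully open).
Only numpy, scipy, OpenCV 4.12 (cv2) and the standard library are available. Lean on these libraries where they do the work, as an engineer would, in place of code of your own. Each camera call takes 0.05 s, during which the arm holds its last target. There are 200 camera calls.

## Working session

There is one attempt and no reset: what is moved stays moved. The work goes in short steps, Python scripts to look and compute and a tool call to move; the robot and the scene stay as the last step left them, time stands still between calls to the robot, and variables do not carry over. Pictures are saved under pics/ and viewed, about 8 in all and at most 12, crops included, and the job is handed in when it is done.

Besides the shell and the picture viewer there is one more tool, called as a command line: name --argument value ..., lists and objects as JSON in quotes. drive_tool: Moves the arm, as the interface text tells. Its arguments: {"type":"object","properties":{"moves":{"type":"array","items":{"type":"object","properties":{"tx":{"type":"number"},"ty":{"type":"number"},"tz":{"type":"number"},"wx":{"type":"number"},"wy":{"type":"number"},"wz":{"type":"number"}}}},"jaw":{"type":"number"},"newtons":{"type":"number"}},"required":["moves"]}

```bash
mkdir -p pics; cat > h.py <<'E'
import numpy as np, cv2
from cell import r
from scipy.spatial.transform import Rotation as R
def rot(q): return R.from_quat([q[1],q[2],q[3],q[0]]).as_matrix()
def cam(n):
    p=r.camera_params(n); return p
def ray(p,uv):
    K=np.array(p["camera_matrix"]); d=np.linalg.inv(K)@[uv[0],uv[1],1]; s=d[:2].copy(); x=s.copy()
    for _ in range(20): x=s/(1+p["k1"]*(x@x))
    A=np.array(p["attitude"]); A=rot(A) if A.shape==(4,) else A
    return np.array(p["position"]),A@np.array([x[0],x[1],1])
def onz(p,uv,z):
    o,d=ray(p,uv); return o+d*(z-o[2])/d[2]
E
python3 - <<'E'
from h import *
for n in("top","scene"):
    im=r.get_image(n); cv2.imwrite(f"pics/{n}0.png",im[:,:,::-1]); print(cam(n))
print(r.read_state())
E
```

```text
{'camera_matrix': array([[419.59027102,   0.        , 274.21900787],
       [  0.        , 419.59027102, 207.79405299],
       [  0.        ,   0.        ,   1.        ]]), 'k1': -0.10674212392980599, 'position': array([ 406.62315051,  -19.07096067, 1365.95756976]), 'attitude': array([-0.03795248,  0.70789198, -0.70450906,  0.03339978])}
{'camera_matrix': array([[478.93741218,   0.        , 286.29816585],
       [  0.        , 478.93741218, 205.96162509],
       [  0.        ,   0.        ,   1.        ]]), 'k1': -0.164910582794227, 'position': array([1502.47999827, -383.08497528,  745.94466575]), 'attitude': array([-0.40090096,  0.71968326,  0.50084888, -0.26548978])}
{'time_s': 0.1, 'joints': array([ 1.09836614e+00,  2.59141155e-01,  2.08510298e-02,  1.33366881e+00,
       -4.05213771e-06,  1.41820439e+00]), 'dq': array([-0.00093929,  0.00078746,  0.00157588,  0.00143591, -0.00094391,
       -0.00027867]), 'joint_efforts': array([ 6.21279061e-03, -5.56690049e+01,  3.45073450e+01,  1.14837103e-02,
       -1.15967341e-04, -1.73104905e-05]), 'eef_pos': array([172.83299854, 521.92020948, 252.72899951]), 'eef_rot': array([-1.76794169e-04,  1.59238336e-01,  9.87239998e-01, -5.53773494e-04]), 'contact_force': array([-0.625629  , -0.19644822,  0.07631738]), 'wrist_torque': array([ 0.02303996, -0.03216675, -0.0067631 ]), 'gripper_width': 0.9979939327803895}
```

View pics/top0.png

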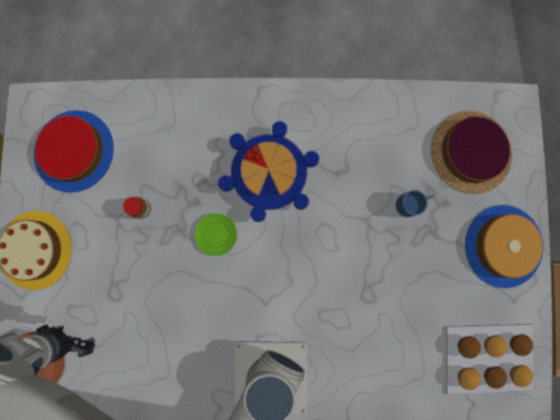

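View pics/scene0.png

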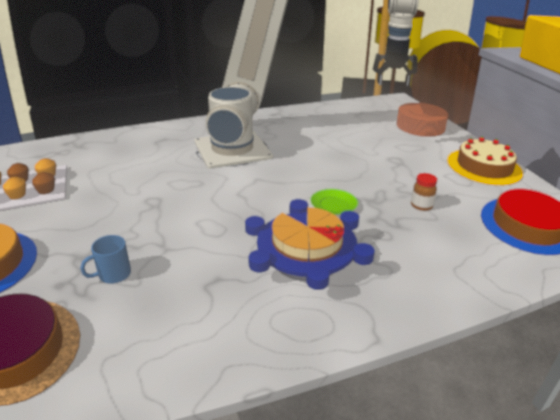

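The top view shows the stand at about (269,172), the red slice pointing up-left to the lobe at (237,142), and the plate at (216,235). The mug (411,203) and jar (135,207) are well clear. The slice must turn about 90° to reach the plate.

```bash
cat >> h.py <<'E'
def measure(tag=None,im=None):
    im=r.get_image("top") if im is None else im
    if tag: cv2.imwrite(f"pics/{tag}.png",im[:,:,::-1])
    p=cam("top"); hsv=cv2.cvtColor(im,cv2.COLOR_RGB2HSV)
    g=cv2.inRange(hsv,(40,120,80),(75,255,255)); v,u=np.nonzero(g)
    (cu,cv_),rad=cv2.minEnclosingCircle(np.c_[u,v].astype(np.float32))
    plate=onz(p,(u.mean(),v.mean()),16)
    b=cv2.inRange(hsv,(112,150,60),(128,255,255)); b[:,:200]=0;b[:,340:]=0;b[260:]=0
    v,u=np.nonzero(b)
    P=np.array([onz(p,q,70)[:2] for q in zip(u,v)])
    c=P.mean(0)
    for _ in range(8):
        d=P-c; L=P[(np.hypot(*d.T)>127)&(np.hypot(*d.T)<180)]
        a=np.arctan2(*(L-c).T[::-1]); ph=np.angle(np.exp(6j*a).mean())/6
        k=np.round((a-ph)/(np.pi/3)).astype(int)%6
        M=np.array([L[k==i].mean(0) for i in range(6)]); c=M.mean(0)
    red=cv2.inRange(hsv,(0,190,90),(6,255,255))|cv2.inRange(hsv,(174,190,90),(180,255,255)); red[:,:225]=0;red[:,315:]=0;red[:130]=0;red[215:]=0
    v,u=np.nonzero(red); s=onz(p,(u.mean(),v.mean()),98)[:2]
    sa=np.arctan2(*(s-c)[::-1]); lob=ph+np.pi/3*np.round((sa-ph)/(np.pi/3))
    pa=np.arctan2(*(plate[:2]-c)[::-1])
    D=np.degrees
    print("c",c.round(1),"plate",plate.round(1),"dist",np.hypot(*(plate[:2]-c)).round(1),"platerad",rad.round(1))
    print("lobe r",np.hypot(*(M-c).T).round(1),"n",np.bincount(k),"lobe ang",D(np.arctan2(*(M-c).T[::-1])).round(1))
    print("red ang",D(sa).round(1),len(u),"slice lobe",D(lob).round(2),"plate ang",D(pa).round(2),"to turn",(D(pa-lob)+180)%360-180)
    return c,lob,pa
E
python3 - <<'E'
from h import *
measure()
p=cam("top")
for n,uv,z in(("mug",(411,203),85),("jar",(135,207),95)): print(n,onz(p,uv,z).round())
# scene cross-check: plate centroid
im=r.get_image("scene");hsv=cv2.cvtColor(im,cv2.COLOR_RGB2HSV)
b=cv2.inRange(hsv,(112,150,60),(128,255,255)); b[:,:235]=0;b[:,385:]=0;b[:190]=0;b[295:]=0
n,l,st,ce=cv2.connectedComponentsWithStats(b)
print(st[1:][st[1:,4]>50]); ps=cam("scene")
for uv in((298,205),(255,221),(317,274),(364,248),(350,215),(260,253)):print(onz(ps,uv,75).round())
print(cam("wrist"))
E
```

```text
Traceback (most recent call last):
  File "h.py", line 35, in measure
    print("c",c.round(1),"plate",plate.round(1),"dist",np.hypot(*(plate[:2]-c)).round(1),"platerad",rad.round(1))
                                                                                                    ^^^^^^^^^
AttributeError: 'float' object has no attribute 'round'
```

```bash
sed -i 's/rad.round(1))/round(rad,1))/' h.py
python3 - <<'E'
from h import *
measure()
p=cam("top")
for n,uv,z in(("mug",(411,203),85),("jar",(135,207),95)): print(n,onz(p,uv,z).round())
ps=cam("scene")
for uv in((298,205),(255,221),(317,274),(364,248),(350,215),(260,253)):print(onz(ps,uv,75).round())
E
```

```text
c [655.1   8.6] plate [456.9 180.6  16. ] dist 262.4 platerad 118.2
lobe r [142.9 142.9 142.5 142.3 142.5 142.2] n [122 129 139 127 131 130] lobe ang [ -13.7   46.6  106.6  166.6 -133.6  -73.6]
red ang 45.9 201 slice lobe 46.51 plate ang 139.05 to turn 92.54497640254783
mug [ 553. -435.   85.]
jar [536. 419.  95.]
[530.  36.  75.]
[564. -93.  75.]
[799. -30.  75.]
[752. 110.  75.]
[618. 143.  75.]
[ 689. -122.   75.]
```

drive_tool --moves '[{"tx":-38,"ty":-12,"wz":-0.1},{"tx":-86,"ty":-27,"wz":-0.2},{"tx":-143,"ty":-45,"wz":-0.32},{"tx":-200,"ty":-63,"wz":-0.32},{"tx":-257,"ty":-80,"wz":-0.32},{"tx":-314,"ty":-98,"wz":-0.32},{"tx":-371,"ty":-116,"wz":-0.32},{"tx":-428,"ty":-134,"wz":-0.32}]' --jaw 0

```text
schema error: expected keys tx, ty, tz, wx, wy, wz
```

```bash
sed -i 's/    g=cv2.inRange.*/    g=cv2.inRange(hsv,(40,120,80),(75,255,255)); _,l,st,_=cv2.connectedComponentsWithStats(g); g=l==1+st[1:,4].argmax(); v,u=np.nonzero(g)/' h.py
python3 - <<'E'
from h import *
im=cv2.imread("pics/top0.png")[:,:,::-1].copy(); measure(im=im)
s=r.read_state(); print(s["time_s"],s["eef_pos"],rot(s["eef_rot"]).round(3),s["joints"].round(2))
E
```

```text
c [655.2   8.7] plate [457.1 180.   16. ] dist 261.9 platerad 21.0
lobe r [142.7 142.9 142.3 142.4 142.3 142.3] n [122 127 139 129 134 130] lobe ang [ -13.6   46.5  106.6  166.7 -133.7  -73.6]
red ang 45.9 196 slice lobe 46.48 plate ang 139.15 to turn 92.66478429277936
0.2 [172.84123591 521.99444373 252.90224441] [[-0.949  0.314 -0.   ]
 [ 0.314  0.949 -0.001]
 [ 0.    -0.001 -1.   ]] [1.1  0.26 0.02 1.33 0.   1.42]
```

drive_tool --moves '[{"tx":-38,"ty":-12,"tz":0,"wx":0,"wy":0,"wz":-0.1},{"tx":-86,"ty":-27,"tz":0,"wx":0,"wy":0,"wz":-0.2},{"tx":-143,"ty":-45,"tz":0,"wx":0,"wy":0,"wz":-0.32},{"tx":-200,"ty":-63,"tz":0,"wx":0,"wy":0,"wz":-0.32},{"tx":-257,"ty":-80,"tz":0,"wx":0,"wy":0,"wz":-0.32},{"tx":-314,"ty":-98,"tz":0,"wx":0,"wy":0,"wz":-0.32},{"tx":-371,"ty":-116,"tz":0,"wx":0,"wy":0,"wz":-0.32},{"tx":-428,"ty":-134,"tz":0,"wx":0,"wy":0,"wz":-0.32}]' --jaw 0

```text
time_s: 1.2
eef_pos: [538.5, 258.9, 253.2]
eef_rot: [-0.0, -0.0, 1.0, 0.0]
contact_force: [0.6, 1.2, 0.5]
gripper_width: -0.002
```

```bash
python3 - <<'E'
from h import *
s=r.read_state(); print(s["time_s"],s["eef_pos"],rot(s["eef_rot"]).round(3),s["joints"].round(2),s["gripper_width"])
E
```

```text
1.2 [538.49950902 258.91720454 253.21515084] [[-1. -0. -0.]
 [-0.  1.  0.]
 [ 0.  0. -1.]] [0.31 0.34 0.14 1.37 0.   0.31] -0.0019912097876715173
```

drive_tool --moves '[{"tx":-40,"ty":-28,"tz":0,"wx":0,"wy":0,"wz":0},{"tx":-85,"ty":-59,"tz":0,"wx":0,"wy":0,"wz":0},{"tx":-125,"ty":-87,"tz":10,"wx":0,"wy":0,"wz":0},{"tx":-150,"ty":-104,"tz":30,"wx":0,"wy":0,"wz":0},{"tx":-150,"ty":-104,"tz":70,"wx":0,"wy":0,"wz":0},{"tx":-150,"ty":-104,"tz":100,"wx":0,"wy":0,"wz":0},{"tx":-150,"ty":-104,"tz":120,"wx":0,"wy":0,"wz":0},{"tx":-150,"ty":-104,"tz":120,"wx":0,"wy":0,"wz":0}]'

```text
time_s: 2.2
eef_pos: [686.2, 156.2, 131.3]
eef_rot: [-0.002, -0.0, 1.0, -0.0]
contact_force: [0.1, 0.0, 0.6]
gripper_width: -0.002
```

```bash
python3 - <<'E'
from h import *
for n in("scene","wrist"): cv2.imwrite(f"pics/{n}1.png",r.get_image(n)[:,:,::-1])
E
```

```text
(no output)
```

View pics/scene1.png

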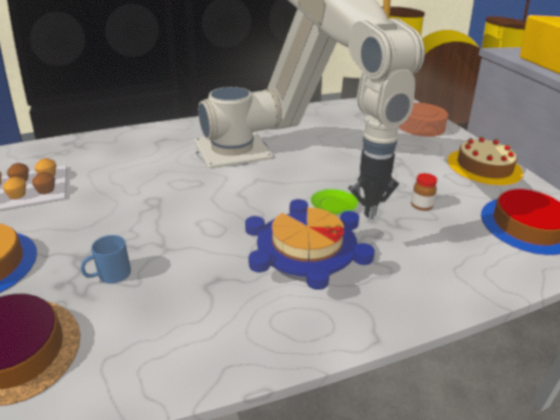

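View pics/wrist1.png

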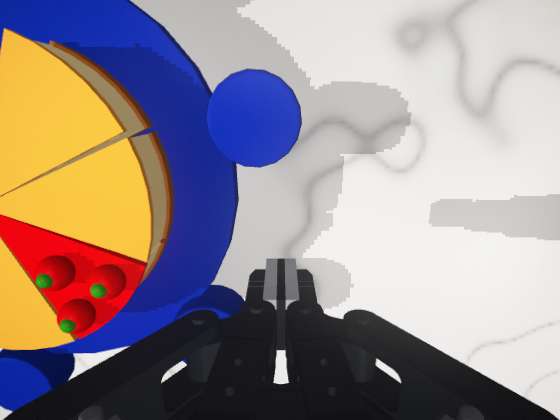

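The fingertip hangs in the gap between two lobes, clear of the disc and the cake. Next I'll work out the arc.

```bash
python3 - <<'E'
import numpy as np
c=np.array([655.2,8.7]);f=lambda t:c+150*np.array([np.cos(np.radians(t)),np.sin(np.radians(t))])
def call(t0,ts,p0=None):
    p0=f(t0) if p0 is None else p0
    print(t0,ts,[(int(round(-(f(t)-p0)[0])),int(round((f(t)-p0)[1]))) for t in ts])
call(77.7,[77.7]*4+[80,83,86,88],np.array([687,155.5]))
t=88
for ts in([90,92,94,96.5,99,101.5,104.5,107.5],list(110.5+3*np.arange(8)),list(134.5+3*np.arange(8)),[158,160.5,163,165.5,168,170,171.5,172]):
    call(t,ts); t=ts[-1]
E
```

```text
77.7 [77.7, 77.7, 77.7, 77.7, 80, 83, 86, 88] [(0, 0), (0, 0), (0, 0), (0, 0), (6, 1), (14, 2), (21, 3), (27, 3)]
88 [90, 92, 94, 96.5, 99, 101.5, 104.5, 107.5] [(5, 0), (10, 0), (16, 0), (22, -1), (29, -2), (35, -3), (43, -5), (50, -7)]
107.5 [np.float64(110.5), np.float64(113.5), np.float64(116.5), np.float64(119.5), np.float64(122.5), np.float64(125.5), np.float64(128.5), np.float64(131.5)] [(7, -3), (15, -5), (22, -9), (29, -13), (35, -17), (42, -21), (48, -26), (54, -31)]
131.5 [np.float64(134.5), np.float64(137.5), np.float64(140.5), np.float64(143.5), np.float64(146.5), np.float64(149.5), np.float64(152.5), np.float64(155.5)] [(6, -5), (11, -11), (16, -17), (21, -23), (26, -30), (30, -36), (34, -43), (37, -50)]
155.5 [158, 160.5, 163, 165.5, 168, 170, 171.5, 172] [(3, -6), (5, -12), (7, -18), (9, -25), (10, -31), (11, -36), (12, -40), (12, -41)]
```

drive_tool --moves '[{"tx":0,"ty":0,"tz":15,"wx":0,"wy":0,"wz":0},{"tx":0,"ty":0,"tz":35,"wx":0,"wy":0,"wz":0},{"tx":0,"ty":0,"tz":50,"wx":0,"wy":0,"wz":0},{"tx":0,"ty":0,"tz":58,"wx":0,"wy":0,"wz":0},{"tx":5,"ty":1,"tz":58,"wx":0,"wy":0,"wz":0},{"tx":13,"ty":2,"tz":58,"wx":0,"wy":0,"wz":0},{"tx":21,"ty":3,"tz":58,"wx":0,"wy":0,"wz":0},{"tx":27,"ty":3,"tz":58,"wx":0,"wy":0,"wz":0}]'

```text
time_s: 3.3
eef_pos: [659.5, 159.6, 75.8]
eef_rot: [0.0, -0.0, 1.0, 0.0]
contact_force: [0.4, -0.6, -0.1]
gripper_width: 0.002
```

drive_tool --moves '[{"tx":5,"ty":0,"tz":2,"wx":0,"wy":0,"wz":0},{"tx":10,"ty":0,"tz":2,"wx":0,"wy":0,"wz":0},{"tx":16,"ty":0,"tz":2,"wx":0,"wy":0,"wz":0},{"tx":22,"ty":-1,"tz":2,"wx":0,"wy":0,"wz":0},{"tx":29,"ty":-2,"tz":2,"wx":0,"wy":0,"wz":0},{"tx":35,"ty":-3,"tz":2,"wx":0,"wy":0,"wz":0},{"tx":43,"ty":-5,"tz":2,"wx":0,"wy":0,"wz":0},{"tx":50,"ty":-7,"tz":2,"wx":0,"wy":0,"wz":0}]'

```text
time_s: 4.3
eef_pos: [609.6, 152.2, 73.3]
eef_rot: [0.0, -0.0, 1.0, -0.0]
contact_force: [1.7, -0.8, 0.6]
gripper_width: 0.002
```

```bash
python3 - <<'E'
from h import *
measure("top2")
s=r.read_state(); print(s["eef_pos"],s["contact_force"])
E
```

```text
c [655.3   7.5] plate [464.2 119.5  16. ] dist 221.5 platerad 10.1
lobe r [142.6 141.4 140.4 142.1 141.7 141.8] n [127 119 124 127 126 123] lobe ang [   2.9   62.1  123.  -177.9 -118.   -57.4]
red ang 63.2 199 slice lobe 62.44 plate ang 149.62 to turn 87.18039513612399
[608.62562389 152.08125201  73.29026849] [ 0.20924356 -0.24457631 -0.03767626]
```

View pics/top2.png

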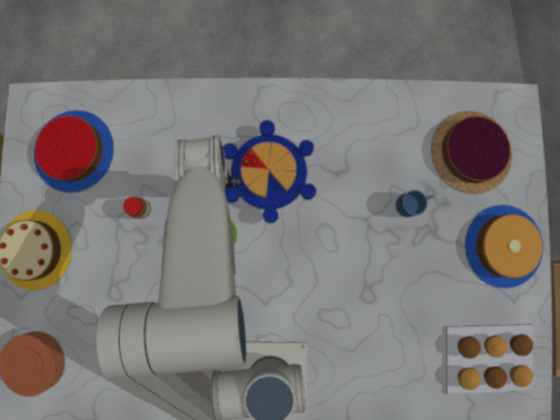

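The platter turned 16° (slice lobe at 62.4°), with the finger trailing its lobe by about 15°. I'll carry on along the arc.

drive_tool --moves '[{"tx":7,"ty":-3,"tz":0,"wx":0,"wy":0,"wz":0},{"tx":15,"ty":-5,"tz":0,"wx":0,"wy":0,"wz":0},{"tx":22,"ty":-9,"tz":0,"wx":0,"wy":0,"wz":0},{"tx":29,"ty":-13,"tz":0,"wx":0,"wy":0,"wz":0},{"tx":35,"ty":-17,"tz":0,"wx":0,"wy":0,"wz":0},{"tx":42,"ty":-21,"tz":0,"wx":0,"wy":0,"wz":0},{"tx":48,"ty":-26,"tz":0,"wx":0,"wy":0,"wz":0},{"tx":54,"ty":-31,"tz":0,"wx":0,"wy":0,"wz":0}]'

```text
time_s: 5.35
eef_pos: [555.7, 121.1, 73.3]
eef_rot: [0.0, -0.0, 1.0, 0.0]
contact_force: [1.1, 1.5, 0.5]
gripper_width: -0.0
```

drive_tool --moves '[{"tx":6,"ty":-5,"tz":0,"wx":0,"wy":0,"wz":0},{"tx":11,"ty":-11,"tz":0,"wx":0,"wy":0,"wz":0},{"tx":16,"ty":-17,"tz":0,"wx":0,"wy":0,"wz":0},{"tx":21,"ty":-23,"tz":0,"wx":0,"wy":0,"wz":0},{"tx":26,"ty":-30,"tz":0,"wx":0,"wy":0,"wz":0},{"tx":30,"ty":-36,"tz":0,"wx":0,"wy":0,"wz":0},{"tx":34,"ty":-43,"tz":0,"wx":0,"wy":0,"wz":0},{"tx":37,"ty":-50,"tz":0,"wx":0,"wy":0,"wz":0}]'

```text
time_s: 6.35
eef_pos: [518.9, 70.9, 73.3]
eef_rot: [0.0, -0.0, 1.0, -0.0]
contact_force: [0.7, 1.6, -0.2]
gripper_width: -0.001
```

drive_tool --moves '[{"tx":3,"ty":-6,"tz":0,"wx":0,"wy":0,"wz":0},{"tx":5,"ty":-12,"tz":0,"wx":0,"wy":0,"wz":0},{"tx":7,"ty":-18,"tz":0,"wx":0,"wy":0,"wz":0},{"tx":9,"ty":-25,"tz":0,"wx":0,"wy":0,"wz":0},{"tx":10,"ty":-31,"tz":0,"wx":0,"wy":0,"wz":0},{"tx":11,"ty":-36,"tz":0,"wx":0,"wy":0,"wz":0},{"tx":12,"ty":-40,"tz":0,"wx":0,"wy":0,"wz":0},{"tx":12,"ty":-41,"tz":0,"wx":0,"wy":0,"wz":0}]'

```text
time_s: 7.35
eef_pos: [507.0, 30.1, 73.2]
eef_rot: [-0.0, 0.0, 1.0, 0.0]
contact_force: [1.1, 2.3, 0.3]
gripper_width: -0.001
```

```bash
python3 - <<'E'
from h import *
measure("top3")
s=r.read_state(); print(s["time_s"],s["eef_pos"],s["contact_force"])
E
```

```text
c [658.5   8.1] plate [463.9 197.2  16. ] dist 271.4 platerad 20.9
lobe r [140.7 141.7 150.7 133.9 142.6 141.2] n [112 129  49   4 130 116] lobe ang [   7.    68.1  123.9 -167.3 -114.9  -54.5]
red ang 124.9 150 slice lobe 126.21 plate ang 135.82 to turn 9.616120247016227
7.4 [506.95968822  30.12468154  73.24642564] [ 0.31441737  0.8981373  -0.07117401]
```

View pics/top3.png

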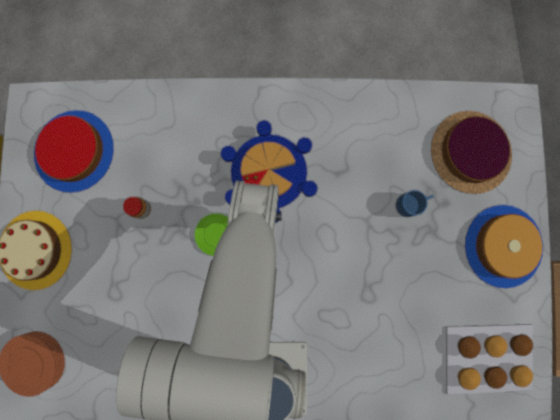

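The arm hides the lower lobes, but the visible ones put the slice at about 126–127°, so about 12° remain. I'll push 10° more slowly, ease off and get a clear view.

drive_tool --moves '[{"tx":0,"ty":-4,"tz":0,"wx":0,"wy":0,"wz":0},{"tx":1,"ty":-9,"tz":0,"wx":0,"wy":0,"wz":0},{"tx":1,"ty":-14,"tz":0,"wx":0,"wy":0,"wz":0},{"tx":1,"ty":-19,"tz":0,"wx":0,"wy":0,"wz":0},{"tx":1,"ty":-22,"tz":0,"wx":0,"wy":0,"wz":0},{"tx":1,"ty":-24,"tz":0,"wx":0,"wy":0,"wz":0},{"tx":1,"ty":-25,"tz":0,"wx":0,"wy":0,"wz":0},{"tx":1,"ty":-25,"tz":0,"wx":0,"wy":0,"wz":0}]'

```text
time_s: 8.4
eef_pos: [506.1, 5.3, 73.3]
eef_rot: [-0.0, -0.0, 1.0, -0.0]
contact_force: [0.1, 1.1, -0.2]
gripper_width: -0.0
```

drive_tool --moves '[{"tx":0,"ty":4,"tz":0,"wx":0,"wy":0,"wz":0},{"tx":0,"ty":12,"tz":0,"wx":0,"wy":0,"wz":0},{"tx":10,"ty":12,"tz":0,"wx":0,"wy":0,"wz":0},{"tx":40,"ty":12,"tz":-20,"wx":0,"wy":0,"wz":0},{"tx":80,"ty":12,"tz":-60,"wx":0,"wy":0,"wz":0},{"tx":120,"ty":12,"tz":-80,"wx":0,"wy":0,"wz":0},{"tx":130,"ty":12,"tz":-80,"wx":0,"wy":0,"wz":0},{"tx":130,"ty":12,"tz":-80,"wx":0,"wy":0,"wz":0}]'

```text
time_s: 9.4
eef_pos: [375.7, 17.4, 153.2]
eef_rot: [0.0, -0.0, 1.0, -0.0]
contact_force: [0.6, -0.7, 0.2]
gripper_width: 0.002
```

```bash
cat >> h.py <<'E'
def phase(n,c,zp=70):
    "angle mod 60 of each well-seen lobe about fixed centre c"
    im=r.get_image(n); p=cam(n); hsv=cv2.cvtColor(im,cv2.COLOR_RGB2HSV)
    b=cv2.inRange(hsv,(112,150,40),(128,255,255)); v,u=np.nonzero(b)
    P=np.array([onz(p,q,zp)[:2] for q in zip(u,v)])-c; d=np.hypot(*P.T); P=P[(d>127)&(d<180)]
    a=np.degrees(np.arctan2(P[:,1],P[:,0])); ph=np.degrees(np.angle(np.exp(6j*np.radians(a)).mean()))/6
    k=np.round((a-ph)/60).astype(int)%6
    for i in range(6):
        if (k==i).any():
            m=P[k==i].mean(0); t=np.degrees(np.arctan2(*m[::-1])); print(n,(k==i).sum(),t.round(1),(t%60).round(2),np.hypot(*m).round(1))
E
python3 - <<'E'
from h import *
measure("top4"); phase("top",np.array([655.2,8.7]))
E
```

```text
c [655.1   8.5] plate [457.1 180.   16. ] dist 262.0 platerad 20.9
lobe r [143.  142.6 141.9 142.4 142.3 142.4] n [123 135 135 125 132 124] lobe ang [  16.6   76.5  136.6 -163.5 -103.8  -43.6]
red ang 136.7 211 slice lobe 136.46 plate ang 139.11 to turn 2.651840625813634
top 122 16.4 16.42 142.8
top 134 76.5 16.51 142.7
top 134 136.7 16.73 141.9
top 127 -163.5 16.49 142.6
top 132 -103.9 16.12 142.3
top 124 -43.7 16.33 142.5
```

View pics/top4.png

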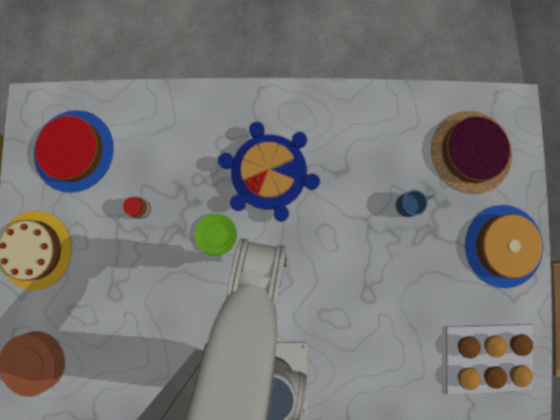

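The clear view gives the slice at 136.46° and the plate at 139.11°, so 2.65° remain (7 mm at the finger). I'll go back in by the same path and nudge it.

drive_tool --moves '[{"tx":-20,"ty":0,"tz":20,"wx":0,"wy":0,"wz":0},{"tx":-50,"ty":0,"tz":50,"wx":0,"wy":0,"wz":0},{"tx":-85,"ty":0,"tz":75,"wx":0,"wy":0,"wz":0},{"tx":-115,"ty":0,"tz":80,"wx":0,"wy":0,"wz":0},{"tx":-130,"ty":0,"tz":80,"wx":0,"wy":0,"wz":0},{"tx":-130,"ty":-4,"tz":80,"wx":0,"wy":0,"wz":0},{"tx":-130,"ty":-8,"tz":80,"wx":0,"wy":0,"wz":0},{"tx":-130,"ty":-10,"tz":80,"wx":0,"wy":0,"wz":0}]'

```text
time_s: 10.5
eef_pos: [505.5, 7.0, 73.7]
eef_rot: [0.0, 0.0, 1.0, -0.0]
contact_force: [-0.3, -0.1, -0.1]
gripper_width: -0.004
```

drive_tool --moves '[{"tx":0,"ty":-2,"tz":0,"wx":0,"wy":0,"wz":0},{"tx":0,"ty":-4,"tz":0,"wx":0,"wy":0,"wz":0},{"tx":0,"ty":-6,"tz":0,"wx":0,"wy":0,"wz":0},{"tx":0,"ty":-7.5,"tz":0,"wx":0,"wy":0,"wz":0},{"tx":0,"ty":-8.5,"tz":0,"wx":0,"wy":0,"wz":0},{"tx":0,"ty":-9,"tz":0,"wx":0,"wy":0,"wz":0},{"tx":0,"ty":-9,"tz":0,"wx":0,"wy":0,"wz":0},{"tx":0,"ty":-9,"tz":0,"wx":0,"wy":0,"wz":0}]'

```text
time_s: 11.5
eef_pos: [506.1, -1.7, 73.2]
eef_rot: [-0.0, -0.0, 1.0, -0.0]
contact_force: [0.1, 2.0, -0.2]
gripper_width: 0.001
```

drive_tool --moves '[{"tx":0,"ty":4,"tz":0,"wx":0,"wy":0,"wz":0},{"tx":0,"ty":15,"tz":0,"wx":0,"wy":0,"wz":0},{"tx":10,"ty":19,"tz":0,"wx":0,"wy":0,"wz":0},{"tx":40,"ty":19,"tz":-20,"wx":0,"wy":0,"wz":0},{"tx":80,"ty":19,"tz":-60,"wx":0,"wy":0,"wz":0},{"tx":120,"ty":19,"tz":-80,"wx":0,"wy":0,"wz":0},{"tx":130,"ty":19,"tz":-80,"wx":0,"wy":0,"wz":0},{"tx":130,"ty":19,"tz":-80,"wx":0,"wy":0,"wz":0}]'

```text
time_s: 12.5
eef_pos: [375.7, 17.5, 153.2]
eef_rot: [0.0, -0.0, 1.0, -0.0]
contact_force: [0.6, -0.2, -0.0]
gripper_width: -0.001
```

```bash
python3 - <<'E'
from h import *
measure("top5"); measure()
cv2.imwrite("pics/scene5.png",r.get_image("scene")[:,:,::-1])
phase("scene",np.array([655.2,8.7]))
p=cam("top")
c=cam("scene")
E
```

```text
c [655.3   8.6] plate [457. 180.  16.] dist 262.1 platerad 21.0
lobe r [142.8 142.7 142.  142.3 141.8 142.6] n [125 138 132 127 130 121] lobe ang [  19.    79.   139.1 -161.  -101.3  -41.3]
red ang 138.7 211 slice lobe 138.91 plate ang 139.17 to turn 0.2567908321462937
c [655.2   8.8] plate [457. 180.  16.] dist 262.0 platerad 21.0
lobe r [142.8 142.5 142.1 142.7 141.8 142.5] n [125 138 133 129 130 117] lobe ang [  19.    79.   139.  -160.9 -101.2  -41.1]
red ang 139.1 207 slice lobe 138.98 plate ang 139.17 to turn 0.19079149557194341
scene 141 16.8 16.78 140.4
scene 91 77.4 17.43 141.0
scene 13 -30.2 29.82 132.7
```

View pics/scene5.png

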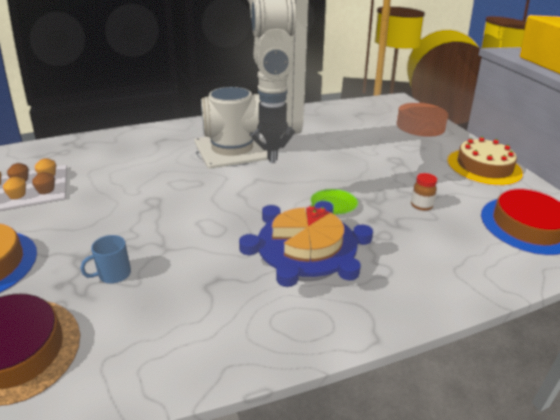

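```bash
python3 - <<'E'
from h import *
s=r.read_state(); print(s["time_s"],abs(s["dq"]).max(),s["contact_force"]); r.sign_off()
E
```

```text
12.7 0.0027938262032720716 [ 0.00149     0.22778448 -0.53496224]
the job is handed in; nothing more can be done
```

I turned the cake stand about 92.5° by pushing one lobe with the closed fingertip, slowly and with only a few newtons. I then nudged it another 2.5°, backed off and handed the job in at 12.7 s.

- **Alignment:** the last two top-view measurements put the red slice at 138.9–139.0° and the plate at 139.17°, so it is about 0.2° off. The stand read the same in both, so it was standing still.
- **Other objects:** the plate measured the same place before and after, (457, 180) mm. The mug and jar look unmoved in the pictures. The arm is clear of everything, and I saw no sign of it touching the cake.
- **Check that disagreed:** a rough check from the slanted scene camera read the lobes about 2° lower. Only two lobes came out cleanly there, and their visible sides skew the result, so I relied on the top view, where all six lobes agreed to within about 0.4°.

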